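# Fit the filter disc and lock the funnel

### The job

Take the round perforated disc out of the rack and lay it flat in the matching round recess of the filter holder, pressed fully home. Then set the funnel on the holder over it with its lugs between the two brackets, and turn the funnel clockwise (seen from above) a quarter turn until the lugs stop under the brackets. Leave the square plate in the rack, and do not disturb the other things on the bench.

Things in the scene. Friction and masses are not known exactly. Their poses are not given: they have to be found in the camera images.
- disc: Round brass filter disc with dark holes, 90 mm diameter, 8 mm thick, about 0.22 kg. Origin at its centre; its x axis is its normal (both faces alike). Starts on edge in a rack slot, centre 55 mm above the bench. Pinch it across its thickness near the top edge. Lay it in: set its low edge in the recess at a slant, against the wall, let it fall flat, push it in at the edge, press it down.
- square_plate: Plain dark steel square plate, 84 x 84 x 8 mm, standing on edge in the rack's other slot; origin at its centre, x axis along its normal. Not to be used: it stays there.
- rack: White rack fixed to the bench, 190 mm along its x, 120 mm along y; origin at the centre of its underside. Two slots run along its y, at x = -40 and +40 mm: 10 mm wide, floor 10 mm, slot walls 40 mm and blue end blocks 50 mm above the bench. The disc stands in one, the square plate in the other, either way round.
- holder: Aluminium filter holder fixed to the bench, block 140 x 140 x 40 mm; origin at the centre of its underside, z up. Its flat top (the rim, 40 mm above the bench) has a round recess in the middle and two steel brackets at its +y and -y sides; the +x and -x sides are open above the rim. A short hose spigot sticks out at its back (+x), below the rim.
- recess (a point): Centre of the recess floor, 28 mm above the bench; axes as the holder's. The recess is 92.5 mm across and 12 mm deep with a 1.5 mm chamfer at the mouth; a seated disc has its centre 4 mm above this point, its top 4 mm below the rim.
- bracket_a (a point): On the rim under the middle of the +y bracket, 58 mm from the holder's axis; axes as the holder's. Both brackets reach in to 50 mm from the axis, their undersides are 9.5 mm and tops 14.5 mm above the rim. Each spans from 25 degrees clockwise of this point to 47 degrees counterclockwise (seen from above). Its clockwise end is closed by a dark stop, so lugs enter at the other end, turning clockwise.
- bracket_b (a point): The same point of the like bracket at the -y side.
- funnel: Teal funnel, 0.30 kg, 98.5 mm high, upright on the bench; origin at the centre of its underside, z up. From below: black boss 87 mm across (82 at its chamfered foot), 3.5 mm high; flange 94 mm across, 7 mm thick; cone; round neck. Set down, the boss is in the recess, the lugs rest on the rim and the origin is 8.5 mm above point recess; its x axis must then be within about 20 degrees of the holder's x (either way) to pass the brackets.
- neck (a point): On the funnel's axis in its round neck, 72 mm above its underside, the place to grip: 56 mm diameter, from 28 to 98.5 mm above the underside. Axes as the funnel's.
- lug (a point): Underside of one of the two orange lugs, on the funnel's +x side, 52 mm from the axis; the other is opposite at -x. Lugs are 24 mm wide and 7 mm thick, reach 58 mm from the axis, undersides 3.5 mm above the funnel's underside. From the funnel's x axis on the holder's x, a 90 degree clockwise turn centres them under the brackets; they meet the stops about 5 degrees further.
- reagent: Bystander, leave alone: amber reagent bottle with a blue cap, 70 mm diameter, 160 mm high; origin at the centre of its underside.
- jar: Bystander, leave alone: clear jar with a white lid, 72 mm diameter, 90 mm high; origin at the centre of its underside.
- beaker: Bystander, leave alone: glass beaker, 80 mm diameter, 95 mm high; origin at the centre of its underside.
- dish: Bystander, leave alone: closed clear culture dish, 90 mm diameter, 16 mm high; origin at the centre of its underside.
- dish2: Bystander, leave alone: second closed clear culture dish, 90 mm diameter, 16 mm high; origin at the centre of its underside.
- spray: Bystander, leave alone: white disinfectant bottle with an orange cap, 76 mm diameter, 190 mm high; origin at the centre of its underside.

How it is judged (in metres and radians):
On the way, in this order (a step that is already met when the one before it is completed fails the run):
1. the round disc lies flat and fully home in the recess, let go (horizontal distance between disc and recess below 0.003 m and z of disc in the frame of recess between 0.002 and 0.006 m and angle between the x axis of disc and the z axis of holder, either way round below 0.035 rad and contact force between the fingers and disc below 0.5 N and linear speed of disc below 0.02 m/s), for 0.2 s.
2. the funnel is down on the holder over the seated disc (horizontal distance between disc and recess below 0.003 m and z of disc in the frame of recess between 0.002 and 0.006 m and angle between the x axis of disc and the z axis of holder, either way round below 0.035 rad and horizontal distance between funnel and recess below 0.005 m and z of funnel in the frame of recess between 0.006 and 0.0115 m and angle between funnel's own z axis and vertical below 0.07 rad), for 0.05 s.
3. the funnel is turned so that its lugs are under the brackets (horizontal distance between disc and recess below 0.003 m and z of disc in the frame of recess between 0.002 and 0.006 m and angle between the x axis of disc and the z axis of holder, either way round below 0.035 rad and horizontal distance between funnel and recess below 0.004 m and z of funnel in the frame of recess between 0.006 and 0.0105 m and angle between the z axis of funnel and the z axis of holder, either way round below 0.04 rad and angle between funnel's own z axis and vertical below 0.3 rad and angle between the x axis of funnel and the y axis of holder, either way round below 0.26 rad), for 0.2 s.
At the end, for the whole second after the job is handed in: Disc flat in the recess: within 3 mm of its axis, centre 2 to 6 mm above its floor, level within 2 deg. Funnel over it: within 4 mm of the axis, origin 6 to 10.5 mm above that floor, level within 2.3 deg, lugs within 15 deg of the bracket centres. Both at rest (all of step 3 and linear speed of each of disc, funnel below 0.02 m/s and angular speed of funnel below 0.1 rad/s); the robot touches nothing.
It fails at once if the square plate is taken out of or pushed about in the rack (distance of square_plate from where it was at the start of the episode above 0.02 m).
It fails at once if a bystander on the bench is disturbed (distance of any of reagent, jar, beaker, dish, dish2, spray from where it was at the start of the episode above 0.03 m).
It also fails if it takes over 67 s, if anything falls off the work surface, if the arm or the gripper's body presses on something with over 40 N, if the wrist force passes 120 N, or if a joint passes its speed limit or range.

### The arm

A 6-joint arm with a two-finger parallel gripper is mounted at the origin on the work surface. World frame = base frame: x ahead of the robot, y to its left, z up, the work surface at z = 0. Lengths are in mm, angles in rad, forces in N, time in s.
With the tool pointing down it reaches from about 275 to 775 mm from the base axis. Payload 14.6 kg.
Tool frame: the origin (TCP) lies on the centre line of the jaws, within the pads' length; the fingertips stand 11 mm ahead of it and the grasp point (between the pads) lies 8 mm behind it; z points along the fingers, y is the line along which they close (so a half turn about z gives the same grasp; the last joint's range is limited). The gripper opens to 85 mm and grips with 20 to 120 N. Pads are 22 mm wide; open, the fingers measure 114 mm over their backs; the gripper's body (76 mm by 85 mm) begins 54 mm behind the grasp point. The pads swing forward as they close: fully open they stand 13 mm farther back than shut.
Start: joints at [1.044, 0.263, -0.048, 1.259, 0, 1.415], TCP at [190.734, 489.131, 242.278] pointing down, gripper open.
Joint ranges: [-2.65, 2.65], [-0.89, 1.7], [-1.18, 1.37], [-2.13, 2.11], [-1.35, 1.29], [-3.14, 3.14]. Speed limits (rad/s): [1.89, 1.89, 2.57, 2.79, 3.14, 3.14].

### API

Orientations are given as a rotation vector (axis times angle).
In Python, from plant import get_state, vision, arm, models gives the robot as it stands. The module is installed in compiled form; this text tells all that it offers.
- The arm moves only by the tool arm_command, never from a script. Its argument "targets" is a list of rows, each a list of 4 numbers: the shift along the tool's x, y, z in mm, then the turn about the tool's z in degrees. A call has 1 to 5 rows; each row shifts and turns the commanded pose from where the row before left it, along the tool's axes as they then stand; what a row does not reach is not made up. A row lasts 1/8 s, in which the tool goes at most 62.5 mm and 10.7 degrees, less where a joint would pass 70% of its speed; a pose out of reach is approached as far as the arm can. A call is refused whole if a number of a shift passes 62.5 or a number of a turn 10.7, either way. A call with a gripper value outside its range is refused whole. "jaw" is the finger opening in mm, from 0 to 85.4, set as the call begins (left out, the last holds). The fingers move at their own pace and stop on an object; "force" is the grip in N (left out, the last holds). Time passes only in rows, so rows that do not move let the fingers close. It gives the time, the measured TCP pose, the force, the opening and the grip force at its end, in the units of the state.
- get_state(): the state, without advancing time (a new reading comes with each control period).
- vision.read_camera(name): name is "side" or "top" or "wrist"; returns the picture (420x560x3 uint8, red, green, blue); there is no depth.
- vision.camera_params(name): a dict with "K" (3x3 intrinsics, pixels), "rvec" (rotation vector, rad) and "tvec" (3), from world to camera coordinates, as OpenCV has them. Camera axes: x right, y down, z forward; pixel columns grow to the right and rows downward; lengths in mm; the calibration is good to about 2 mm. A picture is of the moment at which its call begins: read the wrist's pose just before it. camera_params takes no time and is no camera call; for the wrist camera it gives the pose at the moment of the call.
- arm.hand_in(): hands the job in; it is judged then, once.
Trained networks look in the newest picture that a camera, given by its name, has taken for a name from the list of things; names that differ only in an ending like _2 or _b are one class to them, and where a whole thing is asked for, a point or a joint stands for the part that bears it (a point fixed in the world has none). Each returns a list of dicts, best first, with "score" (0 to 1); they miss things now and then, are a little off and sometimes report something else, mostly with a low value. They report only what shows in the picture. A call takes as long as a camera call.
- models.look_for(camera, name): "extent" ([left, top, right, bottom] in pixels, round what is visible of it).
- models.spot_point(camera, name): "pixel" ([row, column] in pixels: a listed point, or the origin of a listed thing).
The state is a dict: "clock": time; "qpos": joint angles; "qd": joint speeds; "joint_efforts": joint torques, N m; "tcp_pos": TCP position; "eef_rot": TCP orientation; "force": force on the tool from outside, world axes, zero at the start; "ft_torque": the same for the moment, N m; "opening": finger opening in mm; "finger_force": force on a finger pad.
Only numpy, scipy, OpenCV 4.12 (cv2) and the standard library are available. Lean on these libraries where they do the work, as an engineer would, in place of code of your own. Each camera call takes 0.05 s, during which the arm holds its last target. There are 200 camera calls.

## Working session

There is one attempt and no reset: what is moved stays moved. The work goes in short steps, Python scripts to look and compute and a tool call to move; the robot and the scene stay as the last step left them, time stands still between calls to the robot, and variables do not carry over. Pictures are saved under pics/ and viewed, at most 10 in all, crops included, and the job is handed in when it is done.

Besides the shell and the picture viewer there is one more tool, called as name(argument=value, ...) on one line, values as JSON. arm_command: Moves the arm, as the interface text tells. Its arguments: {"type":"object","properties":{"targets":{"type":"array"},"jaw":{"type":"number"},"force":{"type":"number"}},"required":["targets"]}

```bash
mkdir -p pics; cat > h.py <<'E'
import numpy as np, cv2
from plant import get_state, vision, arm, models
def cam(n):
    p=vision.camera_params(n); R=cv2.Rodrigues(np.array(p['rvec'],float))[0]
    return np.array(p['K'],float),R,np.array(p['tvec'],float).ravel()
def ray(n,rc,z,c=None):
    K,R,t=c or cam(n); d=R.T@np.linalg.inv(K)@np.array([rc[1],rc[0],1.]); o=-R.T@t
    return o+d*(z-o[2])/d[2]
def proj(n,P,c=None):
    K,R,t=c or cam(n); q=K@(R@np.array(P,float)+t); return q[1]/q[2],q[0]/q[2]
def shot(n,f=None):
    c=cam(n); im=vision.read_camera(n)
    if f: cv2.imwrite('pics/'+f,im[:,:,::-1])
    return im,c
E
python3 - <<'E'
from h import *
s=get_state();print({k:np.round(v,3).tolist() for k,v in s.items()})
Z=dict(disc=55,square_plate=52,rack=0,holder=0,recess=28,bracket_a=40,funnel=0,neck=72,lug=3.5,reagent=0,jar=0,beaker=0,dish=0,spray=0)
for n in ['top','side']:
    im,c=shot(n,n+'0.png'); print(n,'cam at',(-c[1].T@c[2]).round())
    for k,z in Z.items():
        for r in models.spot_point(n,k)[:2]:
            print(k,round(r['score'],2),np.round(r['pixel']),ray(n,r['pixel'],z,c).round(1))
E
```

```text
{'clock': 0.0, 'qpos': [1.044, 0.264, -0.049, 1.259, -0.0, 1.416], 'qd': [0.001, 0.001, 0.0, -0.001, -0.001, -0.001], 'joint_efforts': [-0.001, -63.762, 38.456, 0.014, -0.0, 0.0], 'tcp_pos': [190.587, 488.908, 241.817], 'eef_rot': [-0.581, -3.087, 0.002], 'force': [0.005, -0.676, -0.399], 'ft_torque': [0.043, 0.005, 0.024], 'finger_force': 0.0, 'opening': 85.599}
top cam at [ 233.   26. 1829.]
disc 0.51 [201. 201.] [586.3 326.2  55. ]
square_plate 0.68 [201. 304.] [595.  -43.6  52. ]
square_plate 0.42 [222. 203.] [511.1 314.3  52. ]
rack 0.73 [217. 368.] [ 547.3 -283.6    0. ]
rack 0.66 [213. 202.] [551. 328.   0.]
holder 0.74 [199. 302.] [610.8 -38.1   0. ]
recess 0.8 [201. 300.] [596.7 -31.8  28. ]
bracket_a 0.68 [198. 287.] [606.3  14.6  40. ]
bracket_a 0.57 [200. 321.] [ 600.7 -107.    40. ]
funnel 0.65 [223. 379.] [ 526.1 -324.7    0. ]
neck 0.89 [224. 379.] [ 512.4 -311.5   72. ]
neck 0.26 [151. 287.] [772.7  18.1  72. ]
lug 0.8 [218. 368.] [ 545.9 -283.     3.5]
lug 0.67 [199. 302.] [609.7 -38.    3.5]
reagent 0.71 [159. 239.] [761.9 200.7   0. ]
reagent 0.46 [215. 367.] [ 557
[... 504 characters left out ...]
7 [208. 286.] [597.9 -44.1   0. ]
recess 0.8 [204. 282.] [603.8 -31.4  28. ]
bracket_a 0.92 [193. 291.] [600.6 -85.9  40. ]
bracket_a 0.54 [197. 231.] [777.3  45.6  40. ]
funnel 0.67 [210. 273.] [630.7  -7.7   0. ]
funnel 0.44 [176. 336.] [ 517.6 -298.9    0. ]
neck 0.69 [161. 342.] [ 507.  -311.4   72. ]
lug 0.69 [275. 250.] [532.7 289.1   3.5]
reagent 0.6 [172. 271.] [ 750.4 -182.4    0. ]
reagent 0.59 [174. 339.] [ 515.3 -317.8    0. ]
jar 0.9 [171. 270.] [ 760.4 -189.9    0. ]
jar 0.22 [209. 287.] [589.  -40.9   0. ]
beaker 0.59 [142. 341.] [ 602.2 -501.7    0. ]
dish 0.76 [337. 285.] [315.5 423.8   0. ]
dish 0.55 [198. 232.] [798.   16.3   0. ]
spray 0.85 [343. 202.] [515.8 568.8   0. ]
```

```bash
python3 - <<'E'
from h import *
t=cv2.imread('pics/top0.png')[120:300,110:450];s=cv2.imread('pics/side0.png')[110:370,150:400]
a=cv2.resize(t,(800,424),interpolation=cv2.INTER_CUBIC);cv2.imwrite('pics/c0.png',a)
c=cam('wrist');print('wrist cam',-c[1].T@c[2],c[1][2],c[0])
s=get_state();R=cv2.Rodrigues(np.array(s['eef_rot']))[0];print(R.round(3))
E
```

```text
wrist cam [115.50028093 518.0116292  373.7302961 ] [ 0.29090569 -0.11322765 -0.95002809] [[310.91378094   0.         284.42715196]
 [  0.         310.91378094 209.84379278]
 [  0.           0.           1.        ]]
[[-0.932  0.363 -0.   ]
 [ 0.363  0.932 -0.   ]
 [ 0.    -0.    -1.   ]]
```

View pics/c0.png

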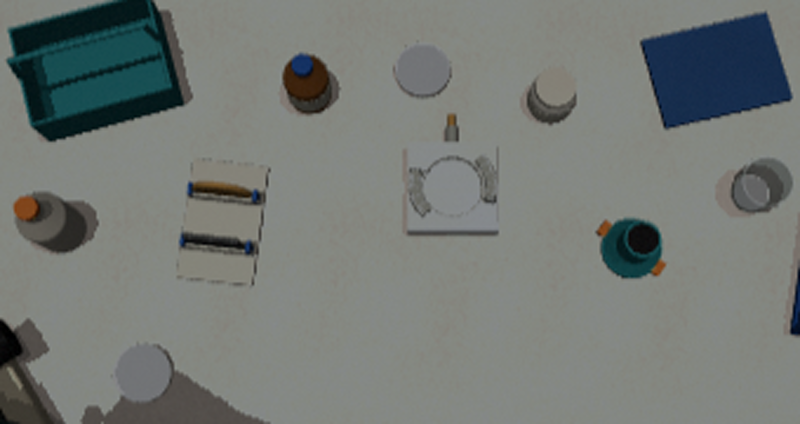

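arm_command(targets=[[-54, -1, 0, 0], [-54, -1, 0, 0], [-54, -1, 0, 0], [-54, -1, 0, 0], [-54, -1, 0, 0]], jaw=50, force=40)

```text
clock: 2.12
tcp_pos: [442.1, 385.5, 242.4]
eef_rot: [0.581, 3.087, 0.0]
force: [-0.1, 1.3, -0.4]
opening: 50.0
finger_force: 0.0
```

arm_command(targets=[[-54, -1, 0, 0], [-54, -1, 0, 0], [-50, -1, 0, 0], [0, 0, 0, 10.7], [0, 0, 0, 10.7]])

```text
clock: 2.75
tcp_pos: [587.2, 325.7, 241.7]
eef_rot: [-1.154, -2.921, 0.001]
force: [0.5, 0.8, -0.2]
opening: 49.9
finger_force: 0.0
```

arm_command(targets=[[0, 0, 0, 10.7], [0, 0, 0, 10.7], [0, 0, 0, 10.7], [0, 0, 0, 10.7], [0, 0, 0, 10.7]])

```text
clock: 3.38
tcp_pos: [586.6, 326.2, 242.2]
eef_rot: [-2.345, -2.091, 0.0]
force: [0.7, 0.2, -0.7]
opening: 50.3
finger_force: 0.0
```

```bash
python3 - <<'E'
from h import *
s=get_state();print(s['clock'],s['tcp_pos'],s['qpos'])
R=cv2.Rodrigues(np.array(s['eef_rot']))[0];print(R.round(3))
im,c=shot('wrist','w1.png')
for k,z in dict(disc=55,square_plate=52,rack=0).items():
    for r in models.spot_point('wrist',k)[:2]: print(k,r,ray('wrist',r['pixel'],z,c).round(1))
    print(models.look_for('wrist',k)[:1])
E
```

```text
3.375 [586.59936305 326.1824662  242.18256939] [3.86204508e-01 5.28487005e-01 3.76698412e-01 1.41916533e+00
 7.05948763e-07 2.07141159e+00]
[[ 0.114  0.993 -0.   ]
 [ 0.993 -0.114 -0.   ]
 [-0.    -0.    -1.   ]]
disc {'pixel': [198.1, 285.4], 'score': 0.86} [585.8 314.6  55. ]
disc {'pixel': [259.1, 422.4], 'score': 0.2} [732.4 225.1  55. ]
[{'extent': [279.5, 155.7, 291.4, 238.7], 'score': 0.67}]
square_plate {'pixel': [194.3, 211.5], 'score': 0.91} [507.5 327.   52. ]
[{'extent': [194.9, 150.1, 221.9, 251.3], 'score': 0.83}]
rack {'pixel': [187.0, 252.9], 'score': 0.61} [545.9 317.7   0. ]
[{'extent': [165.8, 134.4, 334.3, 243.7], 'score': 0.67}]
```

View pics/w1.png

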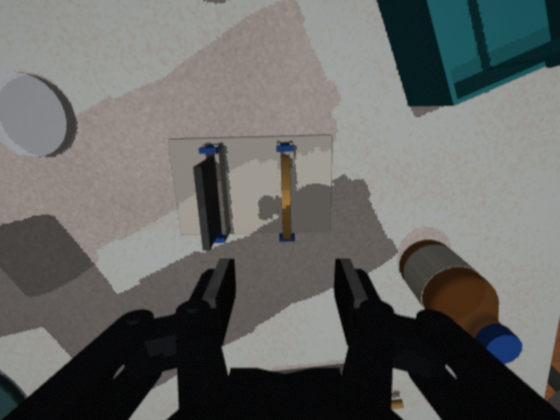

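arm_command(targets=[[-11.5, 0.5, 40, 0], [0, 0, 50, 0], [0, 0, 50, 0], [0, 0, 24, 0], [0, 0, 0, 0]], jaw=40)

```text
clock: 4.35
tcp_pos: [584.9, 314.3, 76.8]
eef_rot: [-2.336, -2.099, 0.004]
force: [-0.3, -0.5, 0.2]
opening: 39.6
finger_force: 0.0
```

arm_command(targets=[[0, 0, 0, 0], [0, 0, 0, 0], [0, 0, 0, 0], [0, 0, 0, 0], [0, 0, 0, 0]], jaw=0)

```text
clock: 4.97
tcp_pos: [586.6, 315.0, 79.8]
eef_rot: [2.337, 2.098, 0.004]
force: [-0.9, 0.6, 7.2]
opening: 7.3
finger_force: 42.6
```

arm_command(targets=[[0, 0, -20, 0], [0, 0, -50, 0], [0, 0, -60, 0], [0, 0, -30, 0], [-40, 6, 0, 0]])

```text
clock: 5.6
tcp_pos: [588.2, 275.8, 241.0]
eef_rot: [2.334, 2.1, 0.007]
force: [0.5, -0.1, -2.3]
opening: 7.4
finger_force: 41.1
```

arm_command(targets=[[-57, 9, 0, 0], [-57, 9, 0, 0], [-57, 9, 0, 0], [-57, 9, 0, 0], [-50, 8, 0, 0]])

```text
clock: 6.22
tcp_pos: [601.0, -8.9, 238.9]
eef_rot: [2.338, 2.097, 0.001]
force: [1.6, 0.6, -2.2]
opening: 7.4
finger_force: 41.1
```

arm_command(targets=[[-20, 2, 0, -6.5], [0, 0, 0, 0]])

```text
clock: 6.48
tcp_pos: [601.0, -28.2, 238.6]
eef_rot: [2.218, 2.225, 0.0]
force: [0.2, 0.1, -1.6]
opening: 7.5
finger_force: 41.1
```

```bash
python3 - <<'E'
from h import *
s=get_state();print(s['clock'],s['tcp_pos'],s['qpos'],s['opening'],s['finger_force'])
R=cv2.Rodrigues(np.array(s['eef_rot']))[0];print(R.round(3))
im,c=shot('wrist','w2.png')
for k,z in dict(disc=170,recess=28,holder=0,bracket_a=40).items():
    for r in models.spot_point('wrist',k)[:2]: print(k,r,ray('wrist',r['pixel'],z,c).round(1))
print(models.look_for('wrist','disc')[:1],models.look_for('wrist','holder')[:1])
E
```

```text
6.475 [600.95977892 -28.24427228 238.57470895] [-1.82326661e-01  3.97962085e-01  1.45422915e-01  1.31795880e+00
 -4.07630251e-05  1.38529245e+00] 7.515553409611885 41.06234908103943
[[-0.003  1.     0.   ]
 [ 1.     0.003 -0.   ]
 [-0.     0.    -1.   ]]
disc {'pixel': [292.2, 391.8], 'score': 0.59} [680.2 -78.1 170. ]
recess {'pixel': [188.9, 287.3], 'score': 0.9} [603.8 -35.7  28. ]
holder {'pixel': [184.8, 289.2], 'score': 0.81} [606.4 -37.6   0. ]
bracket_a {'pixel': [243.6, 291.2], 'score': 0.87} [608.6 -97.8  40. ]
bracket_a {'pixel': [141.6, 286.7], 'score': 0.59} [602.7  18.2  40. ]
[{'extent': [274.6, 174.4, 294.6, 346.7], 'score': 0.75}] [{'extent': [217.1, 124.2, 392.8, 256.6], 'score': 0.58}]
```

View pics/w2.png

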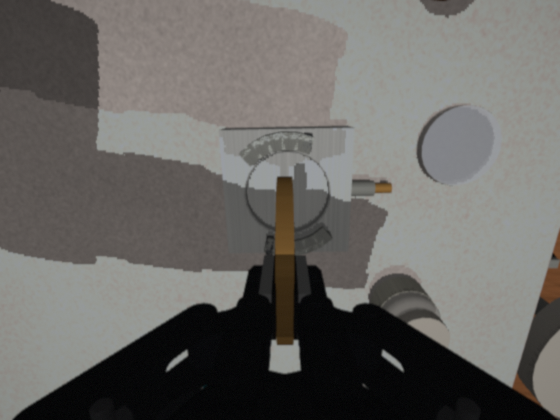

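```bash
python3 - <<'E'
from h import *
c=cam('wrist')
for n,rc,z in [('tl',(128.5,221),40),('tr',(126.5,352),40),('L',(191,246),40),('R',(191,330),40),('T',(150.5,287),40),('spig0',(187,352),20),('spigend',(187,391),20),('discbot',(177,285.5),170),('disctop',(344,285.5),260)]:
    print(n,ray('wrist',rc,z,c).round(1))
im=cv2.imread('pics/w2.png')
# edge score of recess circle: gradient along projected normal
g=cv2.GaussianBlur(cv2.cvtColor(im,6),(0,0),1).astype(float)
a=np.radians([t for t in range(0,360,3)]);best=[]
def samp(cx,cy,r,z=40):
    K,R,t=c;P=np.stack([cx+r*np.cos(a),cy+r*np.sin(a),0*a+z],1)@R.T+t;q=P@K.T;q=q[:,:2]/q[:,2:]
    ok=(q[:,1]<235)&~((abs(q[:,0]-285)<14)&(q[:,1]>170))
    v=cv2.remap(g,q[:,0:1].astype(np.float32),q[:,1:2].astype(np.float32),1)[:,0];return v[ok].mean()
for cx in np.arange(594,614,1.):
    for cy in np.arange(-48,-24,1.):
        best.append((samp(cx,cy,46.5),cx,cy))
best.sort();print(best[:6])
E
```

```text
tl [535.   33.2  40. ]
tr [669.5  35.9  40. ]
L [558.5 -33.   40. ]
R [650.4 -32.5  40. ]
T [603.   11.2  40. ]
spig0 [678.7 -32.8  20. ]
spigend [723.8 -32.5  20. ]
discbot [600.9  10.8 170. ]
disctop [600.9 -43.4 260. ]
[(np.float64(95.39019199587264), np.float64(603.0), np.float64(-34.0)), (np.float64(95.41644862912736), np.float64(603.0), np.float64(-35.0)), (np.float64(95.54302351051402), np.float64(604.0), np.float64(-34.0)), (np.float64(95.57809761974299), np.float64(604.0), np.float64(-35.0)), (np.float64(96.19911740860849), np.float64(603.0), np.float64(-33.0)), (np.float64(96.29938485689253), np.float64(602.0), np.float64(-34.0))]
```

arm_command(targets=[[-6.3, 30.5, 20, 0], [0, 0, 50, 0], [0, 0, 40, 0], [0, 0, 18, 0], [0, 0, 0, 0]])

```text
clock: 7.45
tcp_pos: [630.8, -32.5, 109.2]
eef_rot: [-2.214, -2.226, 0.002]
force: [-0.5, -0.3, -2.1]
opening: 7.5
finger_force: 41.1
```

arm_command(targets=[[0, 0, 8, 0], [0, 0, 2, 0], [0, 0, 0, 0]])

```text
clock: 7.82
tcp_pos: [631.7, -33.1, 100.6]
eef_rot: [2.215, 2.227, 0.0]
force: [-0.4, 0.3, -1.6]
opening: 7.3
finger_force: 41.1
```

arm_command(targets=[[-1, 0, 2, 0], [0, 0, 1, 0], [0, 0, 0, 0]])

```text
clock: 8.2
tcp_pos: [631.8, -34.2, 97.8]
eef_rot: [2.215, 2.227, 0.001]
force: [-0.7, -0.4, 4.0]
opening: 7.4
finger_force: 42.2
```

```bash
python3 - <<'E'
from h import *
s=get_state();print(s['clock'],s['tcp_pos'],s['force'])
shot('side','s1.png');im=cv2.imread('pics/s1.png')[130:270,200:360];a=cv2.resize(im,(640,560),interpolation=2)
cv2.imwrite('pics/s1c.png',a)
E
```

```text
8.2 [631.79428204 -34.20814505  97.82408142] [-0.69608562 -0.38686787  4.04376205]
```

View pics/s1c.png

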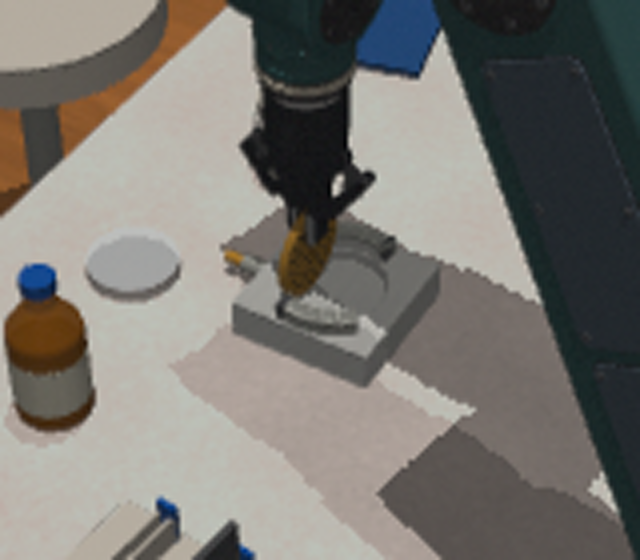

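arm_command(targets=[[0, 0, 0, 0], [0, 0, 0, 0], [0, -10, 0, 0], [0, -8, 0, 0], [0, 0, 0, 0]], jaw=24)

```text
clock: 8.88
tcp_pos: [612.7, -34.1, 97.4]
eef_rot: [-2.216, -2.227, 0.0]
force: [-1.3, 0.7, 1.0]
opening: 24.1
finger_force: 0.2
```

arm_command(targets=[[0, 0, 0, 0], [0, 0, 0, 0], [0, 0, 0, 0], [0, 0, 0, 0], [0, 0, 0, 0]], jaw=85)

```text
clock: 9.5
tcp_pos: [613.7, -34.1, 97.3]
eef_rot: [2.216, 2.227, 0.0]
force: [0.3, -0.4, 0.7]
opening: 85.1
finger_force: 0.0
```

```bash
python3 - <<'E'
from h import *
s=get_state();print(s['clock'],s['tcp_pos'],s['force'],s['opening'])
shot('side','s2.png');im=cv2.imread('pics/s2.png')[150:250,220:340];a=cv2.resize(im,(600,500),interpolation=2)
cv2.imwrite('pics/s2c.png',a)
E
```

```text
9.5 [613.6666682  -34.14895259  97.28158158] [ 0.25143661 -0.38119957  0.71159292] 85.13274540397113
```

View pics/s2c.png

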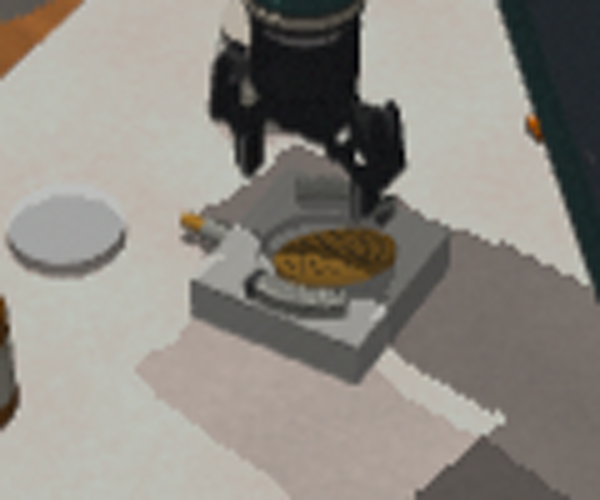

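arm_command(targets=[[0, 0, -50, 0], [0, -45, 0, 0], [0, -45, 0, 0], [0, 0, 0, 0], [0, 0, 0, 0]], jaw=0)

```text
clock: 10.18
tcp_pos: [524.1, -34.8, 147.6]
eef_rot: [2.215, 2.226, 0.001]
force: [-0.1, 1.0, 0.7]
opening: 0.0
finger_force: 0.0
```

arm_command(targets=[[0, 0, 50, 0], [0, 0, 40, 0], [0, 0, 3, 0], [0, 0, 0, 0]])

```text
clock: 10.68
tcp_pos: [524.6, -34.8, 55.2]
eef_rot: [2.215, 2.227, 0.001]
force: [0.2, 0.0, -0.4]
opening: -0.3
finger_force: 0.0
```

arm_command(targets=[[0, 5, 0, 0], [0, 5, 0, 0], [0, 3, 0, 0], [0, 3, 0, 0], [0, 0, 0, 0]])

```text
clock: 11.3
tcp_pos: [539.9, -34.6, 54.3]
eef_rot: [2.215, 2.227, 0.0]
force: [0.0, -0.1, -0.4]
opening: -0.1
finger_force: 0.0
```

arm_command(targets=[[0, 3, 0, 0], [0, 3, 0, 0], [0, 0, 0, 0]])

```text
clock: 11.68
tcp_pos: [545.9, -34.6, 54.3]
eef_rot: [2.215, 2.227, 0.0]
force: [0.6, -0.4, 1.3]
opening: 0.0
finger_force: 0.7
```

```bash
python3 - <<'E'
from h import *
s=get_state();print(s['clock'],s['tcp_pos'],s['force'],s['opening'])
shot('side','s3.png');im=cv2.imread('pics/s3.png')[165:235,240:330];a=cv2.resize(im,(720,560),interpolation=2)
cv2.imwrite('pics/s3c.png',a)
E
```

```text
11.675 [545.89408492 -34.57376884  54.34727268] [ 0.57732645 -0.39992297  1.33302808] 0.04543165428274025
```

View pics/s3c.png

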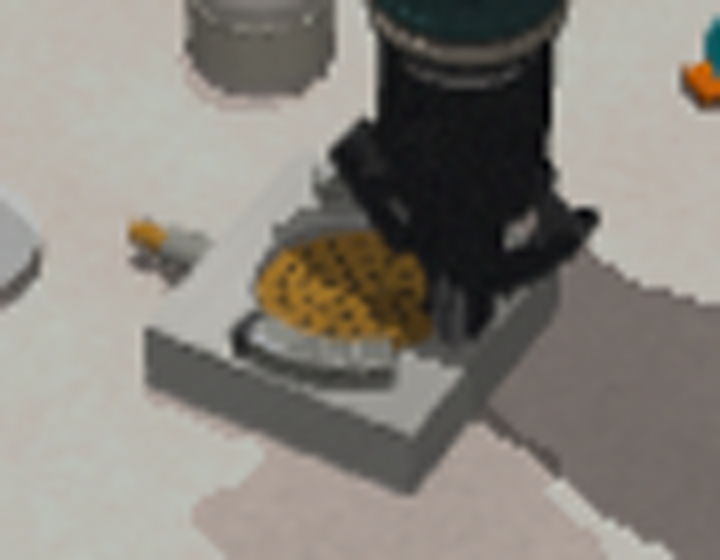

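arm_command(targets=[[0, 2, 0, 0], [0, 1, 0, 0], [0, 0, 0, 0]])

```text
clock: 12.1
tcp_pos: [548.5, -34.5, 54.3]
eef_rot: [-2.216, -2.227, 0.0]
force: [-1.9, -0.9, 2.9]
opening: -0.1
finger_force: 1.2
```

arm_command(targets=[[0, 2, 0, 0], [0, 1, 0, 0], [0, 0, 0, 0]])

```text
clock: 12.48
tcp_pos: [550.0, -34.9, 53.8]
eef_rot: [-2.215, -2.226, 0.005]
force: [-9.2, -5.0, 3.6]
opening: 0.2
finger_force: 5.4
```

arm_command(targets=[[0, 1.5, 0, 0], [0, 0, 0, 0], [0, 0, 0, 0]])

```text
clock: 12.85
tcp_pos: [550.5, -35.1, 53.6]
eef_rot: [-2.215, -2.225, 0.008]
force: [-13.3, -7.6, 4.7]
opening: 0.1
finger_force: 7.8
```

```bash
python3 - <<'E'
from h import *
s=get_state();print(s['clock'],s['tcp_pos'],s['force'],s['opening'])
im,c=shot('wrist','w3.png');a=cv2.resize(im[170:400,190:370,::-1],(470,600),interpolation=2)
im,c2=shot('top');b=cv2.resize(im[175:230,275:330,::-1],(600//2,600//2),interpolation=2);b=np.vstack([b,0*b])
cv2.imwrite('pics/w3c.png',np.hstack([a,b]))
print(proj('wrist',(603.5,-34.5,40),c))
E
```

```text
12.85 [550.51192759 -35.13452029  53.56827375] [-13.32378163  -7.60162828   4.73801666] 0.1479024721075007
(np.float64(267.9364251749891), np.float64(387.22626725828223))
```

View pics/w3c.png

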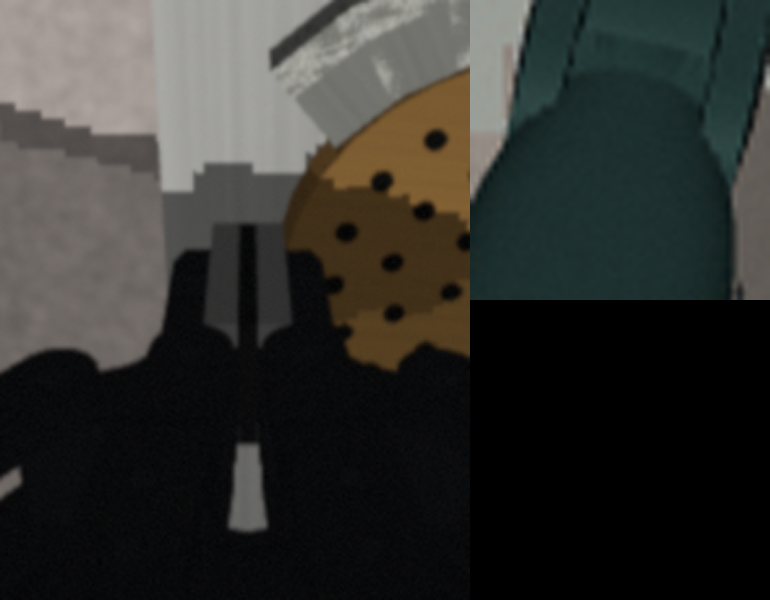

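arm_command(targets=[[0, -6, 0, 0], [0, -10, -40, 0], [-30, 20, -60, 0], [-10, 30, -50, 0], [0, 0, 0, 0]])

```text
clock: 13.58
tcp_pos: [588.5, -72.2, 201.3]
eef_rot: [2.212, 2.222, 0.006]
force: [0.6, 0.4, -1.5]
opening: -0.2
finger_force: 0.0
```

```bash
python3 - <<'E'
from h import *
s=get_state();print(s['clock'],s['tcp_pos'],s['force'],s['opening'])
im,c=shot('wrist','w4.png')
for k,z in dict(disc=36,recess=28,bracket_a=40).items():
    for r in models.spot_point('wrist',k)[:2]: print(k,r,ray('wrist',r['pixel'],z,c).round(1))
r,q=map(int,proj('wrist',(603.5,-34.5,40),c));print(r,q)
r0=max(r-75,0);q0=q-100
a=cv2.resize(im[r0:r0+150,q0:q0+200,::-1],(800,600),interpolation=2);print(r0,q0)
cv2.imwrite('pics/w4c.png',a)
E
```

```text
13.575 [588.51021286 -72.24607984 201.27162374] [ 0.55848484  0.44464382 -1.54725968] -0.1986760792815536
disc {'pixel': [154.8, 294.3], 'score': 0.77} [598.4 -35.   36. ]
bracket_a {'pixel': [215.1, 302.3], 'score': 0.87} [607.1 -94.2  40. ]
bracket_a {'pixel': [96.8, 301.9], 'score': 0.61} [604.2  16.7  40. ]
154 299
79 199
```

View pics/w4c.png

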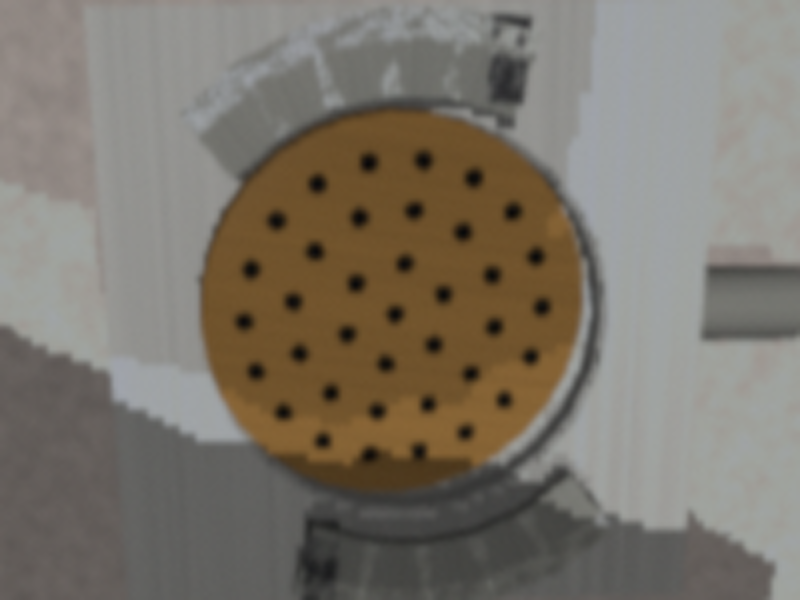

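arm_command(targets=[[37.5, -24, 20, 0], [0, 0, 60, 0], [0, 0, 50, 0], [0, 0, 10, 0], [0, 0, 2, 0]])

```text
clock: 14.4
tcp_pos: [559.9, -33.5, 55.2]
eef_rot: [-2.215, -2.226, 0.002]
force: [0.7, -1.3, 2.4]
opening: -0.0
finger_force: 1.1
```

arm_command(targets=[[0, 0, 2, 0], [0, 0, 2, 0], [0, 0, 1, 0], [0, 0, 0, 0]])

```text
clock: 14.9
tcp_pos: [560.7, -33.6, 51.0]
eef_rot: [-2.215, -2.227, 0.0]
force: [-2.6, 0.4, 2.9]
opening: -0.2
finger_force: 1.7
```

arm_command(targets=[[0, 0, -4, 0], [0, 13, 0, 0], [0, 0, 4, 0], [0, 0, 2, 0], [0, 0, 0, 0]])

```text
clock: 15.52
tcp_pos: [573.5, -33.6, 48.4]
eef_rot: [-2.215, -2.227, 0.001]
force: [0.4, -0.0, -0.2]
opening: 0.2
finger_force: 0.0
```

arm_command(targets=[[0, 0, 1.5, 0], [0, 0, 0, 0]])

```text
clock: 15.78
tcp_pos: [573.8, -33.7, 47.3]
eef_rot: [-2.216, -2.227, 0.0]
force: [0.3, -0.1, 0.3]
opening: -0.0
finger_force: 0.0
```

arm_command(targets=[[0, 0, 1, 0], [0, 0, 1, 0], [0, 0, 1, 0], [0, 0, 0, 0]])

```text
clock: 16.27
tcp_pos: [574.0, -33.7, 46.8]
eef_rot: [2.214, 2.226, 0.002]
force: [-13.0, 3.2, 40.9]
opening: -0.1
finger_force: 20.5
```

arm_command(targets=[[0, 0, -14, 0], [0, 60, 0, 0], [0, 0, 12, 0], [0, 0, 1, 0], [0, 0, 0, 0]])

```text
clock: 16.9
tcp_pos: [636.4, -33.7, 47.0]
eef_rot: [2.212, 2.224, 0.006]
force: [9.3, 0.1, 12.0]
opening: 0.2
finger_force: 5.8
```

arm_command(targets=[[0, 0, -20, 0], [0, -25, -50, 0], [-40, 0, -55, 0], [0, 0, -45, 0], [0, 0, 0, 0]], jaw=85)

```text
clock: 17.52
tcp_pos: [609.8, -70.8, 213.9]
eef_rot: [2.213, 2.224, 0.004]
force: [-0.4, 0.1, -0.6]
opening: 85.3
finger_force: 0.0
```

```bash
python3 - <<'E'
from h import *
s=get_state();print(s['clock'],s['tcp_pos'],s['qpos'],s['force'],s['opening'])
im,c=shot('wrist','w5.png')
for k,z in dict(disc=36,recess=28,bracket_a=40).items():
    for r in models.spot_point('wrist',k)[:2]: print(k,r,ray('wrist',r['pixel'],z,c).round(1))
r,q=map(int,proj('wrist',(603.5,-34.5,40),c));print(r,q)
r0=max(r-75,0);q0=q-100
a=cv2.resize(im[r0:r0+150,q0:q0+200,::-1],(800,600),interpolation=2);print(r0,q0)
cv2.imwrite('pics/w5c.png',a)
E
```

```text
17.525 [609.80825683 -70.83582556 213.93823078] [-2.48304863e-01  4.22781307e-01  1.19119028e-01  1.26234501e+00
  1.40912831e-05  1.31793889e+00] [-0.39865368  0.10972046 -0.60412494] 85.32829078921395
disc {'pixel': [156.8, 276.7], 'score': 0.76} [602.3 -37.4  36. ]
disc {'pixel': [274.8, 397.2], 'score': 0.22} [ 737.6 -169.4   36. ]
recess {'pixel': [213.5, 280.4], 'score': 0.52} [605.9 -99.5  28. ]
bracket_a {'pixel': [99.8, 273.9], 'score': 0.81} [599.9  15.8  40. ]
bracket_a {'pixel': [213.0, 276.8], 'score': 0.74} [602.3 -94.8  40. ]
154 277
79 177
```

View pics/w5c.png

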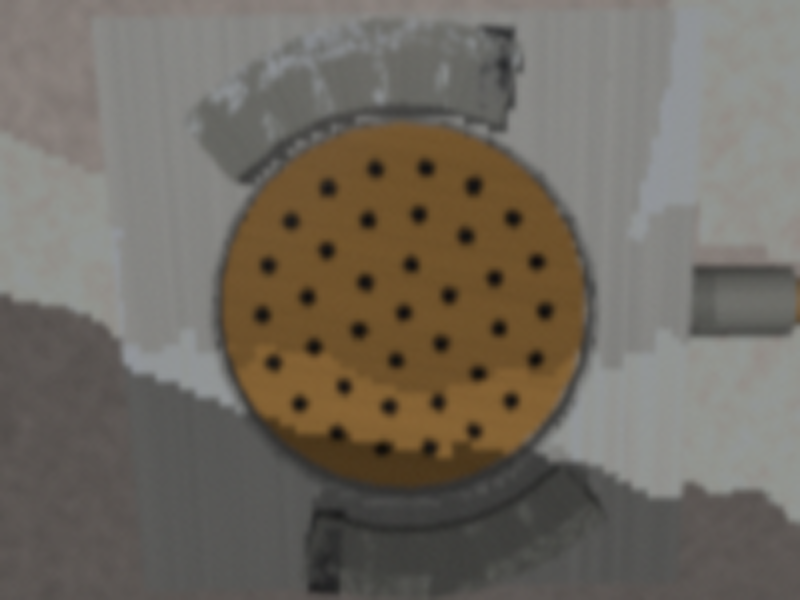

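arm_command(targets=[[-48, -20, 0, 0], [-48, -20, 0, 0], [-48, -20, 0, 0], [-48, -20, 0, 0], [-48, -20, 0, 0]])

```text
clock: 18.35
tcp_pos: [509.1, -311.7, 209.7]
eef_rot: [-2.214, -2.226, 0.0]
force: [0.6, -0.5, 0.4]
opening: 84.8
finger_force: 0.0
```

arm_command(targets=[[0, 0, -20, -10.6], [0, 0, 0, -10.6], [0, 0, 0, -10.6], [0, 0, 0, -10.6], [0, 0, 0, -10.6]])

```text
clock: 18.98
tcp_pos: [510.0, -310.2, 229.5]
eef_rot: [-0.979, -2.983, -0.001]
force: [-0.2, 0.1, 0.2]
opening: 85.0
finger_force: 0.0
```

arm_command(targets=[[0, 0, 0, -10.6], [0, 0, 0, -10.6], [0, 0, 0, -10.6], [0, 0, 0, 0]])

```text
clock: 19.48
tcp_pos: [510.0, -310.3, 229.8]
eef_rot: [-0.136, -3.137, -0.002]
force: [-0.6, 0.5, -0.3]
opening: 84.9
finger_force: 0.0
```

```bash
python3 - <<'E'
from h import *
s=get_state();print(s['clock'],s['tcp_pos'],s['qpos'])
R=cv2.Rodrigues(np.array(s['eef_rot']))[0];print(R.round(3)[:2])
im,c=shot('wrist','w6.png')
for k,z in dict(neck=72,funnel=0,lug=3.5).items():
    for r in models.spot_point('wrist',k)[:3]: print(k,r,ray('wrist',r['pixel'],z,c).round(1))
hsv=cv2.cvtColor(im,cv2.COLOR_RGB2HSV)
m=cv2.inRange(hsv,(5,150,100),(18,255,255));n,_,st,ce=cv2.connectedComponentsWithStats(m)
for i in range(1,n):
    if st[i,4]>30: print(st[i],ray('wrist',(ce[i][1],ce[i][0]),9,c).round(1))
E
```

```text
19.475 [ 510.04974088 -310.31701999  229.78056417] [-6.82995555e-01  3.93439346e-01  1.14392074e-01  1.29370033e+00
 -2.23737856e-05 -5.96564910e-01]
[[-0.996  0.086 -0.002]
 [ 0.086  0.996  0.001]]
neck {'pixel': [205.7, 275.8], 'score': 0.9} [ 519.1 -319.6   72. ]
neck {'pixel': [189.2, 275.2], 'score': 0.19} [ 502.6 -318.6   72. ]
funnel {'pixel': [189.8, 277.7], 'score': 0.71} [ 521.7 -319.4    0. ]
lug {'pixel': [210.4, 309.3], 'score': 0.93} [ 549.7 -283.5    3.5]
[318 202   5  11  32] [ 543.8 -271.2    9. ]
[ 495  211   65   69 3122] [616.6 -15.8   9. ]
[506 316   5   9  36] [726.5 -26.6   9. ]
```

View pics/w6.png

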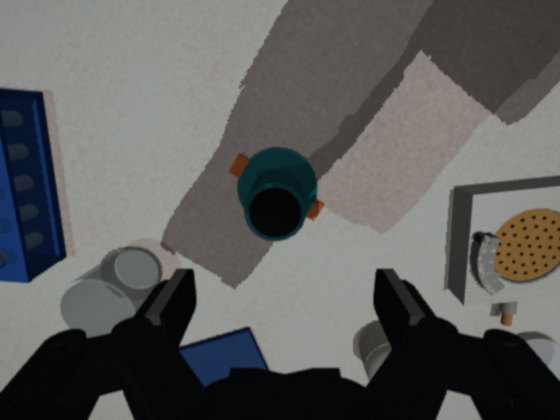

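```bash
cat > f.py <<'E'
from h import *
E
python3 - <<'E'
from h import *
c=cam('wrist')
print('necktop',ray('wrist',(211,275),98.5,c))
a=ray('wrist',(166,240),10,c);b=ray('wrist',(209.5,315.5),10,c);print(a,b,(a+b)/2,np.degrees(np.arctan2(*(b-a)[1::-1])),np.linalg.norm(a-b))
print('disc in holder',ray('wrist',(245,528),36,c))
K=c[0]
import json
E
```

```text
necktop [ 516.38757529 -319.79481803   98.5       ]
[ 488.14135459 -359.5826459    10.        ] [ 547.83110249 -276.93946566   10.        ] [ 517.98622854 -318.26105578   10.        ] 54.16097716262658 101.9448931776183
disc in holder [603.52449954 -38.70124539  36.        ]
```

arm_command(targets=[[-8, -8, 20, 0], [0, 0, 50, 0], [0, 0, 50, 0], [0, 0, 45, 0], [0, 0, 0, 0]])

```text
clock: 20.3
tcp_pos: [516.1, -318.1, 63.5]
eef_rot: [-0.137, -3.134, -0.005]
force: [-0.2, 0.5, 0.3]
opening: 85.6
finger_force: 0.0
```

arm_command(targets=[[0, 0, 0, 0], [0, 0, 0, 0], [0, 0, 0, 0], [0, 0, 0, 0], [0, 0, 0, 0]], jaw=40, force=50)

```text
clock: 20.92
tcp_pos: [518.6, -320.1, 68.2]
eef_rot: [0.135, 3.136, -0.003]
force: [-0.2, 2.4, 6.7]
opening: 55.3
finger_force: 51.9
```

```bash
python3 - <<'E'
from h import *
s=get_state();print(s['clock'],s['tcp_pos'],s['opening'],s['force'],s['finger_force'])
# disc contour centre from w5 saved earlier (ellipse of disc in pixel)
E
```

```text
20.925 [ 518.61605581 -320.09743687   68.17157543] 55.332777492582444 [-0.16976088  2.41920185  6.66252989] 51.85771286487579
```

arm_command(targets=[[0, 0, -20, 0], [0, 0, -40, 0], [0, 0, -40, 0], [0, 0, -20, 0], [0, 0, 0, 0]])

```text
clock: 21.55
tcp_pos: [518.4, -320.0, 188.2]
eef_rot: [0.135, 3.135, -0.004]
force: [0.2, -0.6, -3.9]
opening: 55.3
finger_force: 54.4
```

arm_command(targets=[[-10, 48, 0, 0], [-10, 48, 0, 0], [-10, 48, 0, 0], [-10, 48, 0, 0], [-10, 48, 0, 0]])

```text
clock: 22.18
tcp_pos: [587.9, -82.9, 185.2]
eef_rot: [-0.135, -3.138, -0.0]
force: [1.3, 0.8, -3.1]
opening: 54.9
finger_force: 54.9
```

arm_command(targets=[[-10, 49, 0, 0], [0, 0, 0, 10.6], [0, 0, 0, 10.6], [0, 0, 0, 10.6], [0, 0, 0, 10.6]])

```text
clock: 22.8
tcp_pos: [601.7, -36.5, 185.1]
eef_rot: [-1.269, -2.873, 0.0]
force: [-0.1, 0.1, -3.0]
opening: 55.4
finger_force: 55.1
```

arm_command(targets=[[0, 0, 0, 10.6], [0, 0, 0, 0]])

```text
clock: 23.05
tcp_pos: [601.8, -36.5, 185.2]
eef_rot: [-1.519, -2.749, 0.0]
force: [-0.0, -0.3, -3.1]
opening: 55.2
finger_force: 55.1
```

```bash
python3 - <<'E'
from h import *
s=get_state();print(s['clock'],s['tcp_pos'],s['qpos'],s['opening'],s['force'])
R=cv2.Rodrigues(np.array(s['eef_rot']))[0];print(R.round(3)[:2])
im,c=shot('wrist','w7.png')
for k,z in dict(neck=188+8,lug=126,holder=0,bracket_a=40,disc=36).items():
    for r in models.spot_point('wrist',k)[:2]: print(k,r,ray('wrist',r['pixel'],z,c).round(1))
hsv=cv2.cvtColor(im,cv2.COLOR_RGB2HSV)
m=cv2.inRange(hsv,(5,150,80),(16,255,255));n,_,st,ce=cv2.connectedComponentsWithStats(m)
for i in range(1,n):
    if st[i,4]>30: print(st[i],ce[i],ray('wrist',(ce[i][1],ce[i][0]),130,c).round(1))
im,c=shot('side','s7.png')
for k,z in dict(neck=196,lug=126,funnel=120).items():
    for r in models.spot_point('side',k)[:2]: print(k,r,ray('side',r['pixel'],z,c).round(1))
# w5 disc centre via rigid tool-camera transform
K,Rc,t=cam('wrist');T=np.eye(4);T[:3,:3]=R;T[:3,3]=s['tcp_pos'];C=np.eye(4);C[:3,:3]=Rc.T;C[:3,3]=-Rc.T@t
X=np.linalg.inv(T)@C
T5=np.eye(4);T5[:3,:3]=cv2.Rodrigues(np.array([2.213,2.224,.004]))[0];T5[:3,3]=[609.81,-70.84,213.94]
C5=T5@X;d=C5[:3,:3]@np.linalg.inv(K)@[277.9,155.25,1];o=C5[:3,3];print('disc',o+d*(36-o[2])/d[2])
E
```

```text
23.05 [601.77870176 -36.53464663 185.19811441] [-1.95732478e-01  4.18205306e-01  3.28390376e-02  1.18642281e+00
 -2.06154096e-07  8.13892943e-01] 55.17070938470365 [-0.0376467  -0.30407256 -3.10018701]
[[-0.532  0.847 -0.001]
 [ 0.847  0.532  0.   ]]
neck {'pixel': [284.6, 284.4], 'score': 0.74} [598.2 -32.1 196. ]
lug {'pixel': [265.2, 345.7], 'score': 0.61} [648.6 -33.4 126. ]
bracket_a {'pixel': [149.7, 317.4], 'score': 0.6} [601.7  16.9  40. ]
[200 175  34  41 704] [216.51278409 194.06392045] [549.9 -34.5 130. ]
[347 253  19  16 119] [357.48739496 259.28571429] [650.8 -24.3 130. ]
[504 306  56  55 318] [532.54716981 333.81446541] [794.3  -5.1 130. ]
neck {'pixel': [172.4, 282.9], 'score': 0.85} [592.1 -16.1 196. ]
lug {'pixel': [178.7, 269.6], 'score': 0.76} [657.  -30.8 126. ]
funnel {'pixel': [184.3, 282.9], 'score': 0.84} [604.4 -35.7 120. ]
disc [603.85799378 -35.96982492  36.        ]
```

arm_command(targets=[[-0.8, 1.9, 30, 0], [0, 0, 30, 0], [0, 0, 10, 0], [0, 0, 4, 0], [0, 0, 0, 0]])

```text
clock: 24.18
tcp_pos: [604.2, -36.3, 112.3]
eef_rot: [1.521, 2.749, 0.0]
force: [-0.3, 0.2, -4.2]
opening: 54.8
finger_force: 55.8
```

arm_command(targets=[[0, 0, 2, 0], [0, 0, 2, 0], [0, 0, 2, 0], [0, 0, 0, 0]])

```text
clock: 24.68
tcp_pos: [604.1, -36.2, 105.8]
eef_rot: [-1.521, -2.749, -0.0]
force: [0.4, -0.4, -2.8]
opening: 55.4
finger_force: 55.8
```

arm_command(targets=[[0, 0, 2, 0], [0, 0, 1, 0], [0, 0, 0, 0]])

```text
clock: 25.05
tcp_pos: [604.6, -36.5, 104.6]
eef_rot: [1.52, 2.747, 0.0]
force: [-5.7, 0.4, 18.9]
opening: 54.9
finger_force: 57.8
```

arm_command(targets=[[0, 0, 1, 0], [0, 0, 0, 0]])

```text
clock: 25.3
tcp_pos: [604.6, -36.5, 104.5]
eef_rot: [1.519, 2.746, 0.0]
force: [-9.1, -0.1, 30.8]
opening: 54.9
finger_force: 59.1
```

arm_command(targets=[[0.3, -0.5, -1.5, 0], [0, 0, 0, 10.5], [0, 0, 0, 10.5], [0, 0, 0, 10.5], [0, 0, 0, 10.5]])

```text
clock: 25.92
tcp_pos: [603.4, -37.6, 104.7]
eef_rot: [2.409, 2.012, -0.003]
force: [-8.3, -9.2, 18.5]
opening: 54.6
finger_force: 57.4
```

```bash
python3 - <<'E'
from h import *
s=get_state();print(s['clock'],s['tcp_pos'],s['qpos'],s['opening'],s['force'],s['ft_torque'])
im,c=shot('side','s8.png')
for k,z in dict(neck=108,lug=40,funnel=36).items():
    for r in models.spot_point('side',k)[:2]: print(k,r,ray('side',r['pixel'],z,c).round(1))
E
```

```text
25.925 [603.4047472  -37.6423161  104.73318452] [-0.19559064  0.46698493 -0.11334514  0.98936806 -0.00311595  1.55423773] 54.61764285887024 [-8.34732721 -9.21943556 18.52329342] [-1.60264139  2.85095144  0.66085881]
neck {'pixel': [190.7, 285.7], 'score': 0.57} [585.3 -23.4 108. ]
lug {'pixel': [188.2, 279.1], 'score': 0.96} [651.2 -84.6  40. ]
funnel {'pixel': [201.9, 284.0], 'score': 0.88} [599.5 -34.8  36. ]
```

arm_command(targets=[[0, 0, 0, 10.5], [0, 0, 0, 10.5], [0, 0, 0, 10.5], [0, 0, 0, 10.5], [0, 0, 0, 0]])

```text
clock: 26.75
tcp_pos: [603.3, -36.2, 104.6]
eef_rot: [-2.971, -1.021, -0.001]
force: [-5.7, -0.9, 15.4]
opening: 55.1
finger_force: 57.1
```

```bash
python3 - <<'E'
from h import *
s=get_state();print(s['clock'],s['tcp_pos'],s['qpos'],s['opening'],s['force'],s['ft_torque'])
im,c=shot('side','s9.png')
for k,z in dict(neck=108,lug=40,funnel=36).items():
    for r in models.spot_point('side',k)[:2]: print(k,r,ray('side',r['pixel'],z,c).round(1))
E
```

```text
26.75 [603.32907607 -36.16745022 104.62674088] [-1.94811914e-01  4.66906725e-01 -1.13795627e-01  9.89472324e-01
  4.01985088e-04  2.28461563e+00] 55.14820015138089 [-5.70253895 -0.87380926 15.35691903] [0.80848332 1.7713007  0.03507656]
neck {'pixel': [186.7, 284.1], 'score': 0.75} [601.  -38.3 108. ]
neck {'pixel': [273.9, 252.7], 'score': 0.6} [479.4 345.2 108. ]
lug {'pixel': [191.0, 288.7], 'score': 0.94} [612.6 -90.   40. ]
funnel {'pixel': [202.8, 281.0], 'score': 0.81} [606.4 -25.1  36. ]
funnel {'pixel': [280.4, 241.9], 'score': 0.65} [528.2 339.6  36. ]
```

arm_command(targets=[[0, 0, 0, 6], [0, 0, 0, 5], [0, 0, 0, 0]])

```text
clock: 27.32
tcp_pos: [604.0, -36.2, 104.5]
eef_rot: [3.054, 0.734, 0.003]
force: [-1.5, 0.6, 11.0]
opening: 55.1
finger_force: 56.8
```

```bash
python3 - <<'E'
from h import *
s=get_state();print(s['clock'],s['tcp_pos'],s['qpos'][5],s['force'],s['ft_torque'])
E
```

```text
27.325 [604.01825992 -36.23872268 104.53128166] 2.475190954561288 [-1.5368561   0.59987805 10.95035014] [ 0.56899761  0.71799893 -0.05669194]
```

arm_command(targets=[[0, 0, 0, 3], [0, 0, 0, 0]])

```text
clock: 27.58
tcp_pos: [604.4, -36.1, 104.4]
eef_rot: [3.072, 0.655, 0.004]
force: [0.6, 2.6, 8.0]
opening: 55.0
finger_force: 56.5
```

```bash
python3 - <<'E'
from h import *
s=get_state();print(s['clock'],s['tcp_pos'],s['qpos'][5],s['force'],s['ft_torque'])
im,c=shot('side','s10.png')
for k,z in dict(lug=40).items():
    for r in models.spot_point('side',k)[:2]: print(k,r,ray('side',r['pixel'],z,c).round(1))
E
```

```text
27.575 [604.3571791  -36.06862356 104.36090323] 2.52691798510448 [0.60072607 2.55800441 7.98406101] [ 0.39856294  0.00855077 -0.27676264]
lug {'pixel': [192.0, 287.2], 'score': 0.98} [614.6 -82.5  40. ]
```

arm_command(targets=[[0, 0, 0, 3], [0, 0, 0, 0]])

```text
clock: 27.92
tcp_pos: [604.7, -36.2, 104.3]
eef_rot: [3.088, 0.575, 0.004]
force: [2.5, 2.8, 5.8]
opening: 55.1
finger_force: 56.3
```

```bash
python3 - <<'E'
from h import *
s=get_state();print(s['clock'],s['tcp_pos'],s['qpos'][5],s['force'],s['ft_torque'])
E
```

```text
27.925 [604.69779517 -36.1594398  104.34576857] 2.578857410893751 [2.52347628 2.75887969 5.79729719] [ 0.32207128 -0.50208647 -0.08641179]
```

arm_command(targets=[[0, 0, 0, 3], [0, 0, 0, 3], [0, 0, 0, 0]])

```text
clock: 28.3
tcp_pos: [604.4, -36.3, 104.2]
eef_rot: [3.114, 0.415, 0.003]
force: [1.4, 1.1, 5.6]
opening: 54.9
finger_force: 56.3
```

```bash
python3 - <<'E'
from h import *
s=get_state();print(s['clock'],s['tcp_pos'],s['qpos'][5],s['force'],s['ft_torque'])
im,c=shot('wrist','w11.png');cs={}
for n in ['wrist','top','side']:
    if n!='wrist': im,c=shot(n)
    hsv=cv2.cvtColor(im,cv2.COLOR_RGB2HSV)
    m=cv2.inRange(hsv,(4,130,60),(17,255,255));k,_,st,ce=cv2.connectedComponentsWithStats(m)
    for i in range(1,k):
        p=ray(n,(ce[i][1],ce[i][0]),46,c)
        if st[i,4]>2 and np.hypot(p[0]-603.8,p[1]+36)<110: print(n,st[i],p.round(1),np.degrees(np.arctan2(p[1]+36,p[0]-603.8)).round(1))
    for r in models.spot_point(n,'lug')[:2]:
        p=ray(n,r['pixel'],40,c);print(n,'lug',r['score'],p.round(1),np.degrees(np.arctan2(p[1]+36,p[0]-603.8)).round(1))
E
```

```text
28.3 [604.36125388 -36.29562329 104.18977876] 2.6822778677041024 [1.42084926 1.10006293 5.57052196] [ 0.18225466 -0.16703951  0.91411087]
wrist [318  48  24  34 530] [710.  -33.7  46. ] 1.2
wrist [211 198  14  34 181] [606.    9.6  46. ] 87.2
wrist [348 240  16  22 231] [606.2 -85.7  46. ] -87.2
wrist lug 0.73 [598.4 -87.4  40. ] -96.0
side [292 191   3   3   6] [593.1 -85.9  46. ] -102.1
side lug 0.89 [607.4 -90.   40. ] -86.2
```

arm_command(targets=[[0, 0, 0, 3], [0, 0, 0, 0]])

```text
clock: 28.85
tcp_pos: [604.4, -36.3, 104.1]
eef_rot: [3.124, 0.333, 0.003]
force: [1.1, 1.6, 4.9]
opening: 54.7
finger_force: 56.3
```

```bash
cat > v.py <<'E'
from h import *
s=get_state();print(s['clock'],s['tcp_pos'],s['qpos'][5],s['force'],s['ft_torque'])
im,c=shot('wrist','w12.png')
hsv=cv2.cvtColor(im,cv2.COLOR_RGB2HSV)
m=cv2.inRange(hsv,(4,130,60),(17,255,255));k,_,st,ce=cv2.connectedComponentsWithStats(m)
for i in range(1,k):
    p=ray('wrist',(ce[i][1],ce[i][0]),46,c)
    if st[i,4]>30 and np.hypot(p[0]-603.8,p[1]+36)<90: print(st[i],p.round(1))
E
python3 v.py
```

```text
28.85 [604.39309945 -36.25093088 104.1002217 ] 2.7348445220687476 [1.09589745 1.60014247 4.88730453] [ 0.19337539 -0.40803971  0.18264381]
[210 201  13  35 152] [605.4   9.9  46. ]
[347 236  18  27 283] [604.9 -85.6  46. ]
```

```bash
cat > u.py <<'E'
from h import *
im,c=shot('wrist')
hsv=cv2.cvtColor(im,cv2.COLOR_RGB2HSV)
m=cv2.inRange(hsv,(3,100,40),(18,255,255))
rr,cc=np.nonzero(m)
P=np.array([ray('wrist',(r,q),47,c) for r,q in zip(rr,cc)])-[603.8,-36,47]
rad=np.hypot(P[:,0],P[:,1]);an=np.degrees(np.arctan2(P[:,1],P[:,0]))
for sgn in (1,-1):
    for lo,hi in((38,44),(44,47),(47,50),(50,54),(54,60)):
        s=(rad>lo)&(rad<hi)&(P[:,1]*sgn>20)
        if s.sum()>2: print(sgn,lo,hi,s.sum(),'x',P[s,0].min().round(1),P[s,0].max().round(1),'ang',an[s].min().round(1),an[s].max().round(1))
E
python3 u.py
```

```text
1 44 47 148 x -8.9 15.0 ang 71.3 101.1
1 47 50 51 x -9.1 15.7 ang 70.6 101.1
-1 44 47 61 x -7.1 8.6 ang -98.8 -79.4
-1 47 50 107 x -6.8 10.5 ang -98.3 -77.7
-1 50 54 137 x -8.6 10.3 ang -99.2 -78.5
```

arm_command(targets=[[0, 0, 0, 0], [0, 0, 0, 0], [0, 0, 0, 0], [0, 0, 0, 0], [0, 0, 0, 0]], jaw=85)

```text
clock: 29.58
tcp_pos: [603.5, -36.3, 103.4]
eef_rot: [-3.124, -0.331, 0.0]
force: [-0.0, 0.3, -0.3]
opening: 84.8
finger_force: 0.0
```

arm_command(targets=[[0, 0, -20, 0], [0, 0, -50, 0], [0, 0, -60, 0], [0, 0, -20, 0], [0, 0, 0, 0]])

```text
clock: 30.2
tcp_pos: [604.2, -36.4, 254.6]
eef_rot: [3.123, 0.331, 0.004]
force: [0.1, -0.7, -0.3]
opening: 85.0
finger_force: 0.0
```

```bash
python3 u.py; python3 - <<'E'
from h import *
im,c=shot('wrist','w13.png')
for k,z in dict(neck=108.5,lug=40,bracket_a=40,funnel=36.5).items():
    for r in models.spot_point('wrist',k)[:2]: print(k,r,ray('wrist',r['pixel'],z,c).round(1))
E
```

```text
1 44 47 29 x -8.1 10.3 ang 77.3 100.0
1 47 50 4 x -1.4 7.9 ang 80.3 91.7
-1 44 47 9 x -13.8 -1.2 ang -107.4 -91.5
-1 47 50 55 x -14.7 9.6 ang -108.0 -78.6
-1 50 54 65 x -15.2 9.1 ang -107.2 -79.8
neck {'pixel': [199.8, 287.3], 'score': 0.7} [603.  -39.2 108.5]
lug {'pixel': [197.3, 327.5], 'score': 0.83} [596.2 -88.7  40. ]
bracket_a {'pixel': [192.4, 335.2], 'score': 0.86} [603.7 -95.8  40. ]
bracket_a {'pixel': [176.3, 231.8], 'score': 0.85} [597.4  22.9  40. ]
funnel {'pixel': [185.1, 281.8], 'score': 0.8} [598.4 -34.4  36.5]
funnel {'pixel': [173.7, 236.9], 'score': 0.32} [600.7  18.2  36.5]
```

```bash
python3 -c "
from plant import arm
print(arm.hand_in())"
```

```text
the job is handed in; nothing more can be done
None
```

The job is handed in (verdict not shown): the disc is seated flat in the recess. The funnel is set over it and turned clockwise until its lugs measured about 4° past the bracket centres, at the stops. The robot is clear and finished at about 30 s of the 67 s allowed.

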